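Latch a battery pack into a working dock bay, prove it by a tug, then switch the dock on

TASK

Put the battery pack in one of the dock's two bays, press it fully home and tug it upwards to check that the catch really holds it: one bay has a faulty catch that looks just like the good one, so if the pack lifts free, reseat it in the other bay, press it home and tug again. Once a tug has shown that it holds, let it settle back fully home and only then push the dock's lever all the way over, away from the robot, to switch on. Do not disturb the other things on the bench.

Things in the scene. Friction and masses are not known exactly. Their poses are not given: they have to be found in the camera images.
- pack: loose black battery pack, 0.3 to 0.54 kg, 150 x 74 mm, 76 mm high, upright on the pad at the start; origin at the centre of its underside, x along its length, z up; same both ways round. A bottom flange 150 x 74 x 15 mm carries a body 132 mm long (a ledge 9 mm wide at each end, 15 mm up) whose top is at 40 mm; on top a grey handle
- pack_grip (a point): middle of the pack's handle, 67 mm above the pack's underside: a bar 100 mm long along the pack's x, 22 mm wide (y), from 58 to 76 mm up, open beneath between two end posts 38 to 50 mm from its middle. Grip it across its width
- pad: grey cloth-faced pad, fixed, 210 x 130 x 8 mm; origin at the centre of its underside, on the bench. It lies to the robot's left or right, the dock on the other side
- dock: fixed grey dock, x roughly away from the robot, y to the robot's left; origin on the bench. Base plate 10 mm thick reaching 106 mm to +x, 178 mm to -x, 121 mm to each side. Two bays side by side at y = +65 and -65 mm, the pack lying along x. Each has end housings 54 mm high (5 mm play in all along x) and side guides 40 mm high (5 mm play in all along y), with sloping lead-ins
- bay_left (a point): centre of the floor of the +y bay, 10 mm above the bench: the pack's origin when home; axes as the dock's. A steel tooth in each end housing snaps over the pack's end ledge: pressing starts about 38 mm above home and takes up to 15 N. Good bay: in the last 1.5 mm the teeth spring over the ledges and hold. Faulty bay: the teeth are worn and weak, and the pack lifts out with 1 to 4 N besides its weight
- bay_right (a point): the same for the -y bay. Which bay is faulty varies and cannot be seen. In the good bay a latched pack gives 1.5 mm freely upwards, then up to 6 mm against a spring (3 N rising to 10 N, plus the pack's weight), then stops firmly; it cannot be pulled out, and drops back home when let down
- hook_lift (a joint): how far the good bay's catch is pulled up by a tug on the pack latched in it, m: 0 at rest, 0.006 at its stop; it does not say which bay that is. A tug counts from 0.003
- lever (a joint): angle of the dock's black-knobbed toggle lever, rad: 0 to 0.15 at the start, leaning towards the robot (dock -x), 1.0 when fully over to the dock's +x; it stays where it is left. Pivot 138 mm to -x of the dock's origin, dock y = 0, 32 mm above the bench, on a base 70 x 50 mm that rises to 35 mm (pivot boss 45 mm). A push of 1 to 2 N on the knob moves it
- lever_tip (a point): centre of the lever's 26 mm ball knob, 60 mm from the pivot; the lever leans 0.5 rad from vertical to dock -x at joint value 0, 0.5 rad to +x at 1.0
- mug: blue mug, a loose bystander to be left alone; origin at the centre of its underside
- spray_can: tall metal spray can, a loose bystander to be left alone; origin at the centre of its underside
- mouse: computer mouse, a loose bystander to be left alone; origin at the centre of its underside
- screwdriver: screwdriver, a loose bystander to be left alone; origin at the middle of it
Not all that is in view belongs to the job. Leave any turquoise look-alike of the pack alone.

How it is judged:
By the outcome, as a careful person would: the job done as asked, in the order asked, and still so for the second after the job is handed in, with the robot touching nothing.
It also fails if it takes over 64 s, if anything falls off the work surface, if the arm or the gripper's body presses on something with over 40 N, if the wrist force passes 120 N, or if a joint passes its speed limit or range.

ROBOT

A 6-joint arm with a two-finger parallel gripper is mounted at the origin on the work surface. World frame = base frame: x ahead of the robot, y to its left, z up, the work surface at z = 0. Lengths are in m, angles in rad, forces in N, time in s.
With the tool pointing down it reaches from about 0.3 to 0.875 m from the base axis. Payload 6.4 kg.
Tool frame: the origin (TCP) lies midway between the tips of the shut fingers; the grasp point (between the pads) lies 19 mm behind it (bot.pinch_z is the distance from the TCP to the grasp point, in m); z points along the fingers, y is the line along which they close (so a half turn about z gives the same grasp; the last joint's range is limited). The gripper opens to 88 mm and grips with 3 to 60 N. Pads are 18 mm wide; open, the fingers measure 123 mm over their backs; the gripper's body (75 mm by 187 mm) begins 45 mm behind the grasp point.
Start: joints at [1.064, 0.181, 1.607, -0, 1.354, -0.206], TCP at [0.17, 0.549, 0.239] pointing down, gripper open.
Joint ranges: [-2.99, 2.99], [-0.89, 2.07], [0.3, 2.58], [-1.14, 4.28], [0, 2.63], [-3.12, 3.12]. Speed limits (rad/s): [2.57, 2.57, 3.01, 3.14, 3.14, 3.14].

INTERFACE

Orientations are given as [roll, pitch, yaw] about the fixed x, y, z axes, in that order (R = Rz(yaw) Ry(pitch) Rx(roll)).
In Python, from rig import bot, eyes, search_frame, outline_of gives the robot as it stands.
- The arm moves only by the tool send_rows, never from a script. Its argument "rows" is a list that holds one entry, the list of rows, each a list of 7 numbers: the opening in per cent of the stroke, from 0 (shut) to 100 (fully open), then the shift along the tool's x, y, z as a fraction of full scale, then the turn, a rotation vector about the tool's x, y, z as a fraction of full scale. A call has 1 to 5 rows; each row shifts and turns the commanded pose from where the row before left it, along the tool's axes as they then stand; what a row does not reach is not made up. Full scale, the value 1, is 20 cm for a shift and pi rad for a turn. A row lasts 1/12 s, in which the tool goes at most 41.7 mm and 7.16 degrees, less where a joint would pass 70% of its speed; a pose out of reach is approached as far as the arm can. A call with a number of a shift or a turn outside -1 to 1 is refused whole. A call with a gripper value outside its range is refused whole. The fingers move at their own pace and stop on an object; "squeeze" is the grip in N (left out, the last holds). Time passes only in rows, so rows that do not move let the fingers close. It gives the time, the measured TCP pose, the force, the opening and the grip force at its end, in the units of the state.
- bot.observe(): the state, without advancing time (a new reading comes with each control period).
- eyes.read_camera(name): name is "scene" or "top"; returns a dict with "color" (400x640x3 uint8, blue, green, red), "camera_matrix" (3x3 intrinsics, pixels), "R" (3x3) and "t" (3): a world point X has camera coordinates R X + t. Camera axes: x right, y down, z forward; pixel columns grow to the right and rows downward; lengths in m; the calibration is good to about 2 mm. A picture is of the moment at which its call begins. There is no depth.
- bot.hand_in(): hands the job in; it is judged then, once.
Trained networks look in the newest picture that a camera, given by its name, has taken for a name from the list of things; names that differ only in an ending like _2 or _b are one class to them, and where a whole thing is asked for, a point or a joint stands for the part that bears it (a point fixed in the world has none). Each returns a list of dicts, best first, with "score" (0 to 1); they miss things now and then, are a little off and sometimes report something else, mostly with a low value. They report only what shows in the picture. A call takes as long as a camera call. They do not tell look-alikes from the thing itself.
- search_frame(camera, name): "centre" ([x, y, z] in m, in world coordinates, good to about 4 mm: the middle of the surface that is visible of it).
- outline_of(camera, name): "mask" (400x640 bool, what is visible of it).
The state is a dict: "clock": time; "qpos": joint angles; "dq": joint speeds; "joint_efforts": joint torques, N m; "ee_pos": TCP position; "eef_rot": TCP orientation; "contact_force": force on the tool from outside, world axes, zero at the start; "wrist_torque": the same for the moment, N m; "grip_width": finger opening in m; "finger_force": force on a finger pad.
Only numpy, scipy, OpenCV 4.12 (cv2) and the standard library are available. Lean on these libraries where they do the work, as an engineer would, in place of code of your own. Each camera call takes 0.05 s, during which the arm holds its last target. There are 200 camera calls.

## Working session

There is one attempt and no reset: what is moved stays moved. The work goes in short steps, Python scripts to look and compute and a tool call to move; the robot and the scene stay as the last step left them, time stands still between calls to the robot, and variables do not carry over. Pictures are saved under pics/ and viewed, at most 10 in all, crops included, and the job is handed in when it is done.

Besides the shell and the picture viewer there is one more tool, called after "Call:" as name(argument=value, ...), one argument or row to a line, values as JSON. send_rows: Moves the arm, as the interface text tells. Its arguments: {"type":"object","properties":{"rows":{"type":"array"},"squeeze":{"type":"number"}},"required":["rows"]}

```bash
mkdir -p pics; ls; python3 - <<'E'
from rig import bot, eyes, search_frame, outline_of
import cv2, numpy as np
for c in ["scene","top"]:
    im=eyes.read_camera(c); cv2.imwrite(f"pics/{c}0.png",im["color"])
    print(c,np.round(-im["R"].T@im["t"],3))
    for n in ["pack","pack_grip","pad","dock","lever","lever_tip","mug","spray_can","mouse","screwdriver"]:
        try: print(n,[(np.round(d["centre"],3).tolist(),round(d["score"],2)) for d in search_frame(c,n)][:3])
        except Exception as e: print(n,e)
s=bot.observe(); print(s)
E
```

```text
pics
scene [ 1.188 -0.521  0.679]
pack [([0.342, -0.125, 0.042], 0.68), ([0.277, 0.24, 0.036], 0.67), ([0.62, 0.144, 0.044], 0.63)]
pack_grip [([0.336, -0.125, 0.041], 0.79), ([0.281, 0.238, 0.038], 0.68), ([0.619, 0.146, 0.047], 0.67)]
pad [([0.671, 0.117, 0.006], 0.76)]
dock [([0.613, -0.231, 0.011], 0.83)]
lever [([0.475, -0.212, 0.083], 0.46)]
lever_tip [([0.472, -0.214, 0.087], 0.69)]
mug [([0.792, -0.178, 0.065], 0.98), ([0.672, 0.116, 0.007], 0.52)]
spray_can []
mouse [([0.441, 0.144, 0.021], 0.64)]
screwdriver [([0.299, -0.333, 0.018], 0.7)]
top [0.234 0.004 1.334]
pack [([0.249, 0.244, 0.04], 0.98), ([0.583, 0.156, 0.05], 0.86), ([0.32, -0.114, 0.037], 0.86)]
pack_grip [([0.25, 0.244, 0.04], 0.83), ([0.32, -0.116, 0.042], 0.77), ([0.583, 0.158, 0.044], 0.61)]
pad [([0.617, 0.177, 0.01], 0.9)]
dock [([0.584, -0.206, 0.007], 0.58)]
lever [([0.463, -0.209, 0.092], 0.56)]
lever_tip []
mug [([0.792, -0.173, 0.05], 0.83)]
spray_can [([0.737, 0.154, 0.131], 0.89)]
mouse [([0.426, 0.155, 0.031], 0.63)]
screwdriver [([0.294, -0.322, 0.025], 0.91)]
{'clock': 1.1, 'qpos': array([ 1.06370191e+00,  1.80804227e-01,  1.60697473e+00, -1.78509744e-05,
        1.35383149e+00, -2.06283637e-01]), 'dq': array([-4.65384734e-04,  4.96447907e-05,  1.23640055e-04,  3.51391827e-04,
        1.60954789e-03, -1.37653406e-04]), 'joint_efforts': array([-4.14124215e-04, -4.33839619e+01, -3.42180312e+01,  7.01812422e-02,
        3.10145225e-02, -2.41868861e-05]), 'ee_pos': array([0.17035675, 0.54920075, 0.23872431]), 'eef_rot': array([-3.14157167e+00,  1.34181020e-05,  2.84078572e+00]), 'contact_force': array([-0.5018213 ,  0.0994394 ,  0.44532556]), 'wrist_torque': array([0.02552932, 0.02233239, 0.01370382]), 'finger_force': 0.0, 'grip_width': 0.08830003629971019}
```

View pics/scene0.png

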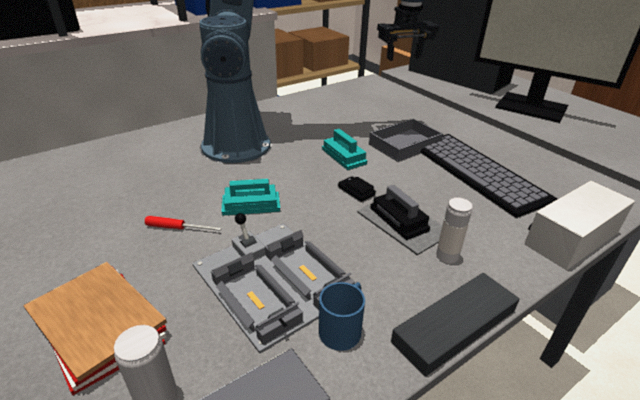

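View pics/top0.png

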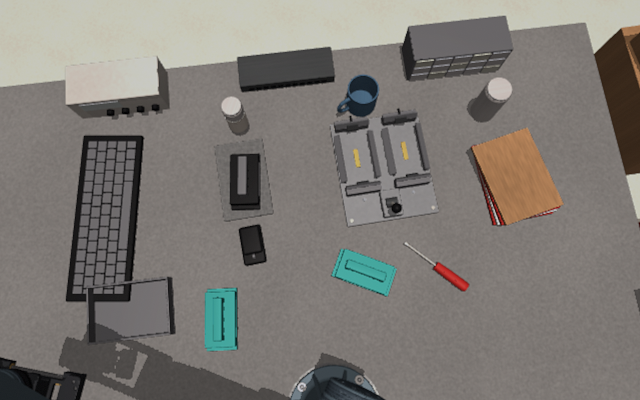

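```bash
cat > h.py <<'E'
from rig import bot, eyes, search_frame, outline_of
import cv2, numpy as np
from scipy.optimize import minimize
def box(x0,x1,y0,y1,z0,z1): return np.array([[x,y,z] for x in(x0,x1) for y in(y0,y1) for z in(z0,z1)])
PACK=[box(-.075,.075,-.037,.037,0,.015),box(-.066,.066,-.037,.037,0,.04),box(-.05,.05,-.011,.011,.058,.076),box(-.05,-.038,-.011,.011,.04,.06),box(.038,.05,-.011,.011,.04,.06)]
DOCK=[box(-.178,.106,-.121,.121,0,.01),box(-.173,-.103,-.025,.025,0,.035)]
for b in(-.065,.065):
    DOCK+=[box(.0775,.104,b-.03,b+.03,0,.054),box(-.104,-.0775,b-.03,b+.03,0,.054)]
    DOCK+=[box(-.06,.06,b+s*.0395,b+s*.05,0,.04) if s>0 else box(-.06,.06,b-.05,b-.0395,0,.04) for s in(1,-1)]
def place(P,p,z):
    c,s=np.cos(p[2]),np.sin(p[2]); return P@np.array([[c,s,0],[-s,c,0],[0,0,1]])+[p[0],p[1],z]
def proj(P,im):
    q=(P@im["R"].T+im["t"])@im["camera_matrix"].T; return q[:,:2]/q[:,2:]
def sil(model,p,z,im,k=4):
    m=np.zeros((400*k,640*k),np.uint8)
    for b in model:
        h=cv2.convexHull(((proj(place(b,p,z),im)+.5)*k*16-8).round().astype(np.int32)); cv2.fillConvexPoly(m,h,255,shift=4)
    return cv2.resize(m,(640,400),interpolation=cv2.INTER_AREA)/255.
def best(cam,name,near):
    L=outline_of(cam,name); im=eyes.read_camera(cam)
    u=proj(np.array([near]),im)[0]
    return im,min(L,key=lambda d:np.linalg.norm(np.argwhere(d["mask"]).mean(0)[::-1]-u))["mask"].astype(float)
def fit(model,views,p0,z):
    f=lambda p:sum(np.abs(sil(model,p,z,im)-m).sum()/m.sum() for im,m in views)
    r=minimize(f,p0,method="Nelder-Mead",options=dict(initial_simplex=np.array(p0)+np.array([[0,0,0],[.012,0,0],[0,.012,0],[0,0,.08]]),xatol=1e-4,fatol=1e-4,maxiter=150))
    return r.x,r.fun
def overlay(im,model,p,z,fn,c,h=60,k=6):
    I=cv2.resize(im["color"],None,fx=k,fy=k,interpolation=cv2.INTER_CUBIC)
    for b in model:
        q=(proj(place(b,p,z),im)+.5)*k
        for i in range(8):
            for j in(1,2,4):
                if not i&j: cv2.line(I,tuple(map(int,q[i])),tuple(map(int,q[i|j])),(0,0,255),1)
    c=(proj(np.array([c]),im)[0]*k).astype(int); w=h*k
    cv2.imwrite(fn,I[max(0,c[1]-w):c[1]+w,max(0,c[0]-w):c[0]+w][:600,:800]); return I
E
python3 - <<'E'
from h import *
for n,M,near,p0,z in[("pack",PACK,[.59,.15,.05],[.59,.15,.0],.008),("dock",DOCK,[.58,-.21,.02],[.62,-.21,.1],0)]:
    V={c:best(c,n,near) for c in("top","scene")}
    for S in(["top"],["scene"],["top","scene"]):
        p,e=fit(M,[V[c] for c in S],p0,z); print(n,S,np.round(p,4),round(e,3))
    for c in V:
        overlay(V[c][0],M,p,z,f"pics/{n}_{c}.png",near,{"pack":35,"dock":66}[n],{"pack":8,"dock":4.5}[n] if n=="pack" else 4)
a=[cv2.imread(f"pics/dock_{c}.png") for c in("top","scene")]
h=min(x.shape[0] for x in a); O=np.hstack([x[:h] for x in a]); s=min(800/O.shape[1],1); cv2.imwrite("pics/o_dock.png",cv2.resize(O,None,fx=s,fy=s))
E
```

```text
pack ['top'] [ 0.5937  0.1566 -0.072 ] 0.025
pack ['scene'] [ 0.5973  0.1547 -0.1124] 0.037
pack ['top', 'scene'] [ 0.5948  0.1558 -0.091 ] 0.087Traceback (most recent call last):
  File "<stdin>", line 3, in <module>
  File "h.py", line 22, in best
    return im,min(L,key=lambda d:np.linalg.norm(np.argwhere(d["mask"]).mean(0)[::-1]-u))["mask"].astype(float)
              ~~~^^^^^^^^^^^^^^^^^^^^^^^^^^^^^^^^^^^^^^^^^^^^^^^^^^^^^^^^^^^^^^^^^^^^^^^
ValueError: min() iterable argument is empty
```

View pics/pack_top.png

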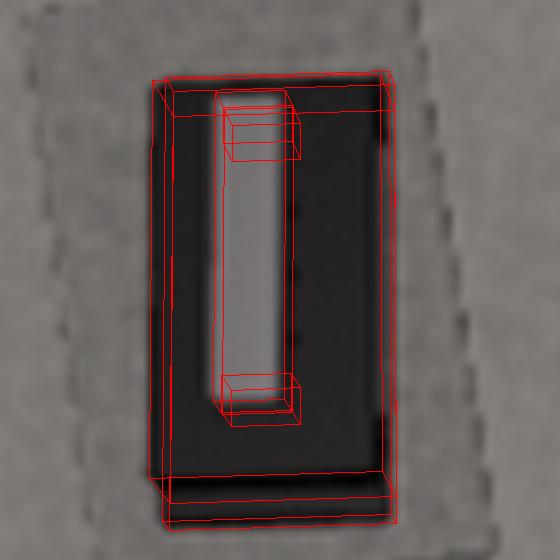

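The overlay on the black pack fits within about 1 px (pixel (243,180) in the top view). The dock outline was missed, so I'll retry it.

```bash
python3 - <<'E'
from h import *
near=[.58,-.21,.02];V={}
for c in("top","scene"):
    for n in("dock","bay_left","lever","dock"):
        eyes.read_camera(c)
        L=outline_of(c,n)
        print(c,n,[(round(d["score"],2),int(d["mask"].sum()),np.argwhere(d["mask"]).mean(0).round()) for d in L])
        L=[d for d in L if d["mask"].sum()>5000]
        if L: V[c]=(eyes.read_camera(c),L[0]["mask"].astype(float)); break
p=None
for S in [[c] for c in V]+[list(V)]:
    p,e=fit(DOCK,[V[c] for c in S],[.62,-.21,.1],0); print(S,np.round(p,4),round(e,3))
a=[]
for c in("top","scene"):
    overlay(eyes.read_camera(c),DOCK,p if p is not None else [.62,-.21,.1],0,"pics/t.png",[.6,-.21,.02],66,5 if c=="top" else 4)
    a.append(cv2.resize(cv2.imread("pics/t.png"),(400,400)) if c=="scene" else cv2.imread("pics/t.png")[:600,:])
cv2.imwrite("pics/dock_top.png",a[0]);cv2.imwrite("pics/dock_scene.png",a[1])
E
```

```text
top dock [(0.73, 9166, array([169., 383.]))]
scene dock [(0.78, 10740, array([283., 269.])), (0.68, 179, array([224., 241.]))]
['top'] [ 0.6265 -0.2078  0.0418] 0.072
['scene'] [ 0.6289 -0.2074  0.0431] 0.165
['top', 'scene'] [ 0.6276 -0.2074  0.0477] 0.241
```

View pics/dock_top.png

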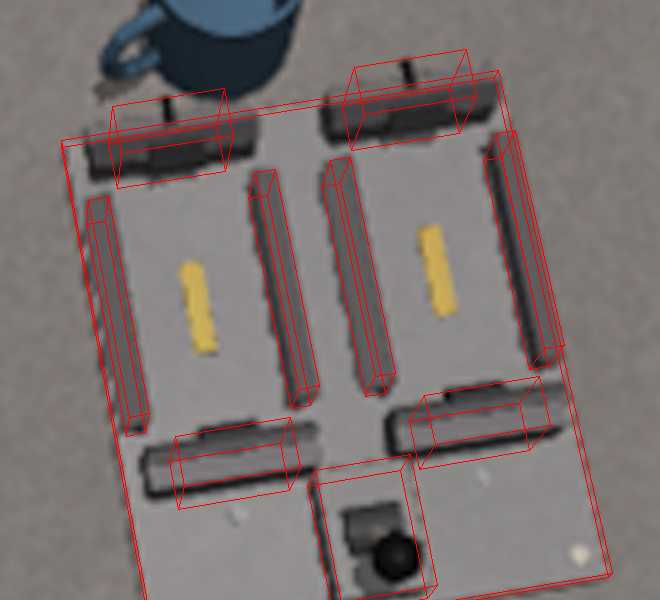

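```bash
python3 - <<'E'
from h import *
p=[.6276,-.2074,.0465]
for c in("top","scene"):
    im=eyes.read_camera(c); hsv=cv2.cvtColor(im["color"],cv2.COLOR_BGR2HSV)
    m=cv2.inRange(hsv,(15,100,100),(35,255,255)); n,_,st,ce=cv2.connectedComponentsWithStats(m)
    for i in range(1,n):
        if 20<st[i,4]<400:
            d=im["R"].T@np.linalg.inv(im["camera_matrix"])@[*ce[i],1]; C=-im["R"].T@im["t"]; X=C+d*(.0105-C[2])/d[2]
            cc,s=np.cos(p[2]),np.sin(p[2]); q=X[:2]-p[:2]
            ys,xs=np.where(_==i); D=[];
            for u,v in zip(xs,ys):
                d=im["R"].T@np.linalg.inv(im["camera_matrix"])@[u,v,1]; D.append((C+d*(.0105-C[2])/d[2])[:2])
            w,e=np.linalg.eigh(np.cov(np.array(D).T)); a=e[:,1]*np.sign(e[0,1])
            print(c,st[i,4],X.round(4),"dock frame",np.round([cc*q[0]+s*q[1],-s*q[0]+cc*q[1]],4),"yaw",round(np.arctan2(a[1],a[0]),3))
im=eyes.read_camera("scene")
print([ (d["centre"].round(3) if hasattr(d["centre"],'round') else np.round(d["centre"],3)) for d in search_frame("scene","lever_tip")])
overlay(im,DOCK,p,0,"pics/dock_scene.png",[.6,-.21,.02],75,4)
E
```

```text
top 76 [ 0.6307 -0.2719  0.0105] dock frame [ 0.0001 -0.0646] yaw 0.042
top 78 [ 0.6255 -0.142   0.0105] dock frame [0.001  0.0655] yaw 0.033
scene 96 [ 0.6268 -0.1416  0.0105] dock frame [0.0023 0.0658] yaw 0.022
scene 29 [ 0.4272 -0.5256  0.0105] dock frame [-0.215  -0.3086] yaw 0.231
scene 117 [ 0.6325 -0.2715  0.0105] dock frame [ 0.0019 -0.0642] yaw 0.034
scene 87 [ 0.471  -0.522   0.0105] dock frame [-0.171 -0.307] yaw 0.123
[array([ 0.474, -0.213,  0.086])]
```

View pics/dock_scene.png

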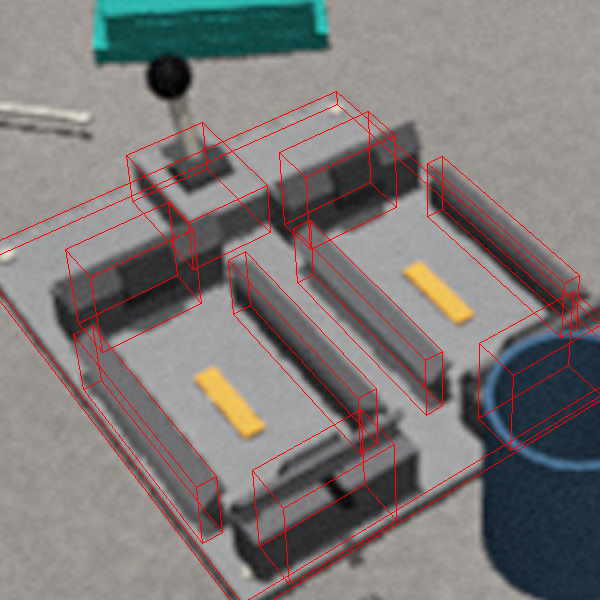

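The overlay matches the plate and guides, and the orange bay marks put the bay centres at about (0.626,-0.142) and (0.632,-0.272), with dock yaw about 0.041. Next I'll make a planner that expresses shifts in tool axes.

```bash
cat > plan.py <<'E'
import sys; from rig import bot; import numpy as np
from scipy.spatial.transform import Rotation as Rn
a=list(map(float,sys.argv[1:])); s=bot.observe()
R=Rn.from_euler("xyz",s["eef_rot"]); T=Rn.from_euler("xyz",[np.pi,0,a[3]])
d=np.array(a[:3])-s["ee_pos"]
print("t",round(s["clock"],2),"pos",s["ee_pos"].round(4),"rpy",s["eef_rot"].round(3),"F",s["contact_force"].round(1),"w",round(s["grip_width"],4),"q",s["qpos"].round(2))
print("turn rotvec frac",(( R.inv()*T).as_rotvec()/np.pi).round(4),"shift before turn",(R.inv().apply(d)/.2).round(3),"after turn",(T.inv().apply(d)/.2).round(3),"rows>=",np.linalg.norm(d)/.0417)
E
python3 plan.py .595 .157 .14 3.06
```

```text
t 2.1 pos [0.1704 0.5492 0.2387] rpy [ 3.142 -0.     2.841] F [-0.1 -0.7  0.4] w 0.0882 q [ 1.06  0.18  1.61  0.    1.35 -0.21]
turn rotvec frac [ 0.     -0.     -0.0698] shift before turn [-2.609 -1.244  0.493] after turn [-2.276 -1.782  0.494] rows>= 14.063227976319498
```

Call:
send_rows(
  rows=[
    [[100,0,0,0,0,0,-0.035],[100,0,0,0,0,0,-0.035],[100,-0.14,-0.11,0,0,0,0],[100,-0.14,-0.11,0,0,0,0],[100,-0.14,-0.11,0,0,0,0]],
  ],
)

```text
clock: 2.52
ee_pos: [0.249, 0.476, 0.2387]
eef_rot: [3.142, 0.0, 3.063]
contact_force: [-0.4, 0.4, 0.3]
grip_width: 0.0881
finger_force: 0.0
```

Call:
send_rows(
  rows=[
    [[100,-0.14,-0.11,0,0,0,0],[100,-0.14,-0.11,0,0,0,0],[100,-0.14,-0.11,0,0,0,0],[100,-0.14,-0.11,0,0,0,0],[100,-0.14,-0.11,0,0,0,0]],
  ],
)

```text
clock: 2.93
ee_pos: [0.3805, 0.3543, 0.2389]
eef_rot: [3.141, 0.0, 3.061]
contact_force: [1.1, 0.4, 0.1]
grip_width: 0.0884
finger_force: 0.0
```

Call:
send_rows(
  rows=[
    [[100,-0.14,-0.11,0.06,0,0,0],[100,-0.14,-0.11,0.06,0,0,0],[100,-0.14,-0.11,0.06,0,0,0],[100,-0.14,-0.11,0.06,0,0,0],[100,-0.14,-0.11,0.06,0,0,0]],
  ],
)

```text
clock: 3.35
ee_pos: [0.5112, 0.2333, 0.1784]
eef_rot: [3.141, 0.0, 3.061]
contact_force: [0.4, -0.6, 0.4]
grip_width: 0.0876
finger_force: 0.0
```

```bash
python3 plan.py .595 .157 .14 3.06
```

```text
t 3.35 pos [0.5112 0.2333 0.1784] rpy [3.141 0.    3.061] F [ 0.4 -0.6  0.4] w 0.0876 q [ 0.22  0.21  1.7   0.    1.23 -1.27]
turn rotvec frac [0.0001 0.0002 0.0002] shift before turn [-0.448 -0.346  0.192] after turn [-0.449 -0.346  0.192] rows>= 2.868442348545627
```

Call:
send_rows(
  rows=[
    [[100,-0.15,-0.115,0.064,0,0,0],[100,-0.15,-0.115,0.064,0,0,0],[100,-0.15,-0.115,0.064,0,0,0],[100,0,0,0,0,0,0]],
  ],
)

```text
clock: 3.68
ee_pos: [0.5971, 0.1534, 0.1373]
eef_rot: [-3.14, -0.001, 3.056]
contact_force: [-1.9, 0.2, -0.1]
grip_width: 0.0882
finger_force: 0.0
```

```bash
python3 plan.py .595 .157 .056 3.06; python3 - <<'E'
from h import *
im=eyes.read_camera("top"); c=proj(np.array([[.595,.157,.1]]),im)[0].astype(int)
im2=eyes.read_camera("scene"); d=proj(np.array([[.595,.157,.1]]),im2)[0].astype(int)
f=lambda I,c:cv2.resize(I[c[1]-50:c[1]+50,c[0]-50:c[0]+50],None,fx=4,fy=4,interpolation=cv2.INTER_CUBIC)
cv2.imwrite("pics/g.png",np.hstack([f(im["color"],c),f(im2["color"],d)]))
E
```

```text
t 3.68 pos [0.5971 0.1534 0.1373] rpy [-3.140e+00 -1.000e-03  3.056e+00] F [-1.9  0.2 -0.1] w 0.0882 q [ 0.06  0.38  1.58 -0.    1.19 -1.42]
turn rotvec frac [-0.0007 -0.0004 -0.0014] shift before turn [0.011 0.018 0.407] after turn [0.012 0.017 0.407] rows>= 1.9529856790088527
```

View pics/g.png

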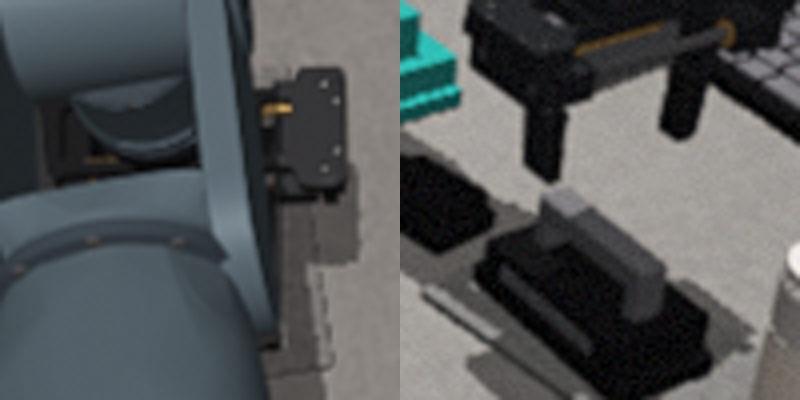

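The scene view (right half) shows the fingers straddling the handle with clear room. I'll descend.

Call:
send_rows(
  rows=[
    [[100,0,0,0.1,0,0,0],[100,0,0,0.1,0,0,0],[100,0,0,0.1,0,0,0],[100,0,0,0,0,0,0],[100,0,0,0,0,0,0]],
  ],
)

```text
clock: 4.2
ee_pos: [0.5928, 0.1598, 0.0802]
eef_rot: [-3.141, -0.002, 3.062]
contact_force: [-0.5, 0.6, 0.9]
grip_width: 0.088
finger_force: 0.0
```

```bash
python3 plan.py .595 .157 .056 3.06
```

```text
t 4.2 pos [0.5928 0.1598 0.0802] rpy [-3.141e+00 -2.000e-03  3.062e+00] F [-0.5  0.6  0.9] w 0.088 q [ 0.07  0.45  1.61  0.    1.08 -1.42]
turn rotvec frac [-0.     -0.0006  0.0007] shift before turn [-0.012 -0.013  0.121] after turn [-0.012 -0.013  0.121] rows>= 0.5855244015976052
```

Call:
send_rows(
  rows=[
    [[100,-0.006,-0.007,0.06,0,0,0],[100,0,0,0.06,0,0,0],[100,0,0,0,0,0,0],[0,0,0,0,0,0,0],[0,0,0,0,0,0,0]],
  ],
  squeeze=40,
)

```text
clock: 4.62
ee_pos: [0.5954, 0.1572, 0.0565]
eef_rot: [3.142, 0.0, 3.061]
contact_force: [-0.0, -1.1, 0.4]
grip_width: 0.0769
finger_force: 0.0
```

Call:
send_rows(
  rows=[
    [[0,0,0,0,0,0,0],[0,0,0,0,0,0,0],[0,0,0,0,0,0,0],[0,0,0,0,0,0,0],[0,0,0,0,0,0,0]],
  ],
)

```text
clock: 5.03
ee_pos: [0.5954, 0.1572, 0.0565]
eef_rot: [3.142, 0.0, 3.061]
contact_force: [0.6, 0.5, 0.3]
grip_width: 0.0435
finger_force: 0.0
```

Call:
send_rows(
  rows=[
    [[0,0,0,0,0,0,0],[0,0,0,0,0,0,0],[0,0,0,0,0,0,0],[0,0,0,0,0,0,0],[0,0,0,0,0,0,0]],
  ],
)

```text
clock: 5.45
ee_pos: [0.5954, 0.1576, 0.0565]
eef_rot: [3.141, 0.0, 3.061]
contact_force: [-0.0, 2.2, 1.3]
grip_width: 0.0214
finger_force: 39.9
```

Call:
send_rows(
  rows=[
    [[0,0,0,-0.1,0,0,0],[0,0,0,-0.15,0,0,0],[0,0,0,-0.15,0,0,0],[0,0,0,-0.15,0,0,0],[0,0,0,0,0,0,0]],
  ],
)

```text
clock: 5.87
ee_pos: [0.5987, 0.1573, 0.1726]
eef_rot: [3.141, 0.01, 3.061]
contact_force: [1.7, 1.1, -2.0]
grip_width: 0.021
finger_force: 39.9
```

```bash
python3 plan.py .6262 -.1418 .165 3.18
```

```text
t 5.87 pos [0.5987 0.1573 0.1726] rpy [3.141 0.01  3.061] F [ 1.7  1.1 -2. ] w 0.021 q [ 0.07  0.33  1.56 -0.    1.24 -1.42]
turn rotvec frac [ 0.0001  0.0031 -0.0379] shift before turn [-0.257 -1.479  0.039] after turn [-0.08  -1.5    0.038] rows>= 7.204494935700824
```

Call:
send_rows(
  rows=[
    [[0,0,0,0,0,0,-0.019],[0,0,0,0,0,0,-0.019],[0,-0.01,-0.15,0,0,0,0],[0,-0.01,-0.15,0,0,0,0],[0,-0.01,-0.15,0,0,0,0]],
  ],
)

```text
clock: 6.28
ee_pos: [0.6034, 0.0669, 0.1641]
eef_rot: [-3.141, -0.003, -3.101]
contact_force: [0.7, 0.0, -3.6]
grip_width: 0.0213
finger_force: 39.9
```

Call:
send_rows(
  rows=[
    [[0,-0.01,-0.15,0,0,0,0],[0,-0.01,-0.15,0,0,0,0],[0,-0.01,-0.15,0,0,0,0],[0,-0.01,-0.15,0,0,0,0],[0,-0.01,-0.15,0,0,0,0]],
  ],
)

```text
clock: 6.7
ee_pos: [0.6192, -0.0833, 0.1639]
eef_rot: [3.141, -0.003, -3.103]
contact_force: [-0.1, 0.2, -3.7]
grip_width: 0.0213
finger_force: 39.9
```

Call:
send_rows(
  rows=[
    [[0,-0.01,-0.15,0,0,0,0],[0,-0.01,-0.15,0,0,0,0],[0,0,0,0,0,0,0],[0,0,0,0,0,0,0],[0,0,0,0,0,0,0]],
  ],
)

```text
clock: 7.12
ee_pos: [0.6257, -0.1413, 0.1644]
eef_rot: [3.14, -0.003, -3.104]
contact_force: [0.4, 0.3, -4.5]
grip_width: 0.0216
finger_force: 39.9
```

Call:
send_rows(
  rows=[
    [[0,0,0,0,0,0,0],[0,0,0,0,0,0,0],[0,0,0,0,0,0,0]],
  ],
)

```text
clock: 7.37
ee_pos: [0.6267, -0.1406, 0.1661]
eef_rot: [3.141, -0.0, -3.101]
contact_force: [0.6, -0.1, -3.2]
grip_width: 0.0214
finger_force: 39.9
```

```bash
python3 plan.py .6262 -.1418 .11 3.182; python3 - <<'E'
from h import *
for c in("top","scene"):
    eyes.read_camera(c)
    for n in("pack",):
        L=[d for d in outline_of(c,n)]
        im=eyes.read_camera(c);s=bot.observe(); z=s["ee_pos"][2]-.0485
        u=proj(np.array([[*s["ee_pos"][:2],z+.03]]),im)[0]
        for d in L:
            m=np.argwhere(d["mask"]).mean(0)[::-1]
            if np.linalg.norm(m-u)<25: p,e=fit(PACK,[(im,d["mask"].astype(float))],[*s["ee_pos"][:2],.04],z); print(c,p.round(4),round(e,3),d["mask"].sum())
E
```

```text
t 7.37 pos [ 0.6267 -0.1406  0.1661] rpy [ 3.141 -0.    -3.101] F [ 0.6 -0.1 -3.2] w 0.0214 q [-0.41  0.39  1.49  0.    1.26 -2.02]
turn rotvec frac [ 0.0001 -0.0001 -0.0001] shift before turn [ 0.003 -0.006  0.281] after turn [ 0.003 -0.006  0.281] rows>= 1.345834001149389
scene [ 0.6286 -0.1429  0.0326] 0.204 2528
```

Call:
send_rows(
  rows=[
    [[0,0,-0.006,0.1,0,0,0],[0,0,0,0.1,0,0,0],[0,0,0,0.05,0,0,0],[0,0,0,0.05,0,0,0],[0,0,0,0,0,0,0]],
  ],
)

```text
clock: 8.08
ee_pos: [0.6255, -0.1425, 0.1039]
eef_rot: [3.14, -0.004, -3.103]
contact_force: [-1.4, 0.3, -3.9]
grip_width: 0.0217
finger_force: 39.9
```

Call:
send_rows(
  rows=[
    [[0,0,0,0.03,0,0,0],[0,0,0,0.03,0,0,0],[0,0,0,0.03,0,0,0]],
  ],
)

```text
clock: 8.33
ee_pos: [0.6275, -0.1434, 0.0891]
eef_rot: [-3.141, 0.002, -3.103]
contact_force: [-1.1, 0.2, 1.1]
grip_width: 0.0216
finger_force: 39.9
```

```bash
python3 plan.py .6262 -.1418 .0585 3.182; python3 - <<'E'
from rig import bot
print(bot.observe()["wrist_torque"])
E
```

```text
t 8.33 pos [ 0.6275 -0.1434  0.0891] rpy [-3.141e+00  2.000e-03 -3.103e+00] F [-1.1  0.2  1.1] w 0.0216 q [-0.41  0.49  1.53 -0.    1.12 -2.02]
turn rotvec frac [-0.0003  0.0005 -0.0006] shift before turn [0.007 0.008 0.153] after turn [0.006 0.008 0.153] rows>= 0.7344747399982893
[ 0.01284227  0.06491233 -0.01080778]
```

Call:
send_rows(
  rows=[
    [[0,0,0,0.03,0,0,0],[0,0,0,0.03,0,0,0],[0,0,0,0.03,0,0,0]],
  ],
)

```text
clock: 8.58
ee_pos: [0.6293, -0.1376, 0.0781]
eef_rot: [3.134, 0.004, -3.102]
contact_force: [-15.9, 33.4, 51.2]
grip_width: 0.0214
finger_force: 38.5
```

Call:
send_rows(
  rows=[
    [[0,0,0,0.02,0,0,0],[0,0,0,0.02,0,0,0],[0,0,0,0,0,0,0]],
  ],
)

```text
clock: 8.83
ee_pos: [0.6306, -0.1361, 0.0741]
eef_rot: [3.135, 0.006, -3.1]
contact_force: [-25.0, 38.7, 71.1]
grip_width: 0.0212
finger_force: 52.3
```

Call:
send_rows(
  rows=[
    [[0,0,0,-0.06,0,0,0],[0,0,0,-0.06,0,0,0],[0,0,0,-0.06,0,0,0],[0,0,0,0,0,0,0],[0,0,0,0,0,0,0]],
  ],
)

```text
clock: 9.25
ee_pos: [0.6273, -0.1439, 0.0987]
eef_rot: [-3.141, 0.001, -3.104]
contact_force: [-0.4, -0.5, -4.1]
grip_width: 0.0206
finger_force: 39.7
```

```bash
python3 plan.py .6262 -.1418 .0585 3.182; python3 - <<'E'
from h import *
im=eyes.read_camera("top"); c=proj(np.array([[.626,-.14,.05]]),im)[0].astype(int)
im2=eyes.read_camera("scene"); d=proj(np.array([[.626,-.14,.05]]),im2)[0].astype(int)
f=lambda I,c:cv2.resize(I[c[1]-65:c[1]+65,c[0]-45:c[0]+45],None,fx=4.4,fy=4.4,interpolation=cv2.INTER_CUBIC)
cv2.imwrite("pics/j.png",np.hstack([f(im["color"],c),f(im2["color"],d)]))
E
```

```text
t 9.25 pos [ 0.6273 -0.1439  0.0987] rpy [-3.141e+00  1.000e-03 -3.104e+00] F [-0.4 -0.5 -4.1] w 0.0206 q [-0.41  0.48  1.53 -0.    1.14 -2.02]
turn rotvec frac [-0.0003  0.0004 -0.0008] shift before turn [0.005 0.011 0.201] after turn [0.005 0.01  0.201] rows>= 0.9646796226236907
```

View pics/j.png

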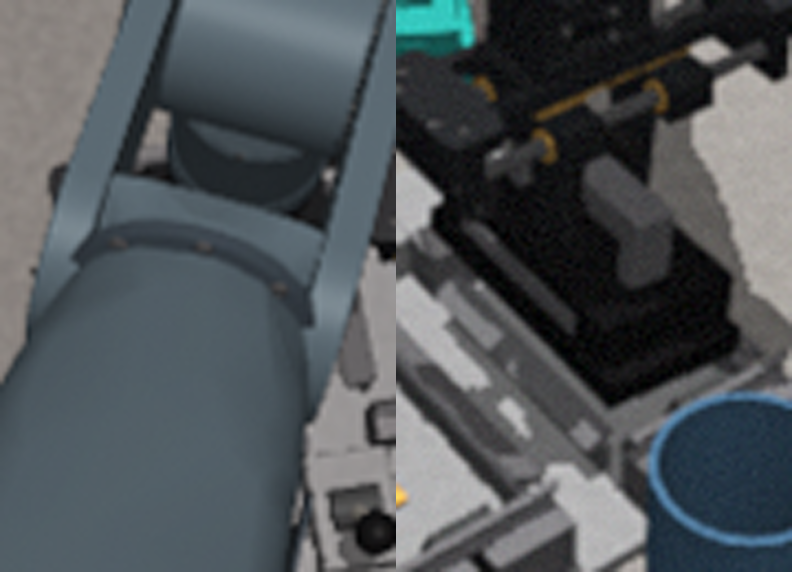

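The pack is still held squarely. The contact forces (-x, +y) and the scene fit both say to shift about 3 mm to -x and 4 mm to +y.

Call:
send_rows(
  rows=[
    [[0,0.014,0.02,0,0,0,0],[0,0,0,0,0,0,0],[0,0,0,0,0,0,0],[0,0,0,0,0,0,0]],
  ],
)

```text
clock: 9.68
ee_pos: [0.6236, -0.1391, 0.0978]
eef_rot: [3.141, -0.001, -3.103]
contact_force: [-0.2, -1.0, -4.1]
grip_width: 0.0206
finger_force: 39.7
```

Call:
send_rows(
  rows=[
    [[0,0,0,0.03,0,0,0],[0,0,0,0.03,0,0,0],[0,0,0,0.03,0,0,0],[0,0,0,0,0,0,0]],
  ],
)

```text
clock: 10.02
ee_pos: [0.6274, -0.1403, 0.0819]
eef_rot: [-3.139, 0.008, -3.104]
contact_force: [5.8, 0.3, 2.5]
grip_width: 0.0204
finger_force: 42.7
```

```bash
python3 plan.py .6245 -.14 .0585 3.182
```

```text
t 10.02 pos [ 0.6274 -0.1403  0.0819] rpy [-3.139  0.008 -3.104] F [5.8 0.3 2.5] w 0.0204 q [-0.4   0.49  1.54  0.    1.1  -2.01]
turn rotvec frac [-0.0009  0.0025 -0.0007] shift before turn [0.015 0.002 0.117] after turn [0.014 0.002 0.117] rows>= 0.5660970074730513
```

Call:
send_rows(
  rows=[
    [[0,-0.007,0,0.02,0,0,0],[0,0,0,0.02,0,0,0],[0,0,0,0.02,0,0,0]],
  ],
)

```text
clock: 10.27
ee_pos: [0.6284, -0.1389, 0.0749]
eef_rot: [-3.14, 0.006, -3.102]
contact_force: [-22.5, 16.9, 62.2]
grip_width: 0.0209
finger_force: 58.8
```

Call:
send_rows(
  rows=[
    [[0,0,0,0.015,0,0,0],[0,0,0,0,0,0,0]],
  ],
)

```text
clock: 10.43
ee_pos: [0.6285, -0.1388, 0.0748]
eef_rot: [-3.139, 0.006, -3.101]
contact_force: [-21.0, 15.5, 52.9]
grip_width: 0.0211
finger_force: 58.2
```

Call:
send_rows(
  rows=[
    [[0,0,0,-0.06,0,0,0],[0,0,0,-0.06,0,0,0],[0,0,0,-0.06,0,0,0],[0,0,0,-0.06,0,0,0],[0,0,0,0,0,0,0]],
  ],
)

```text
clock: 10.85
ee_pos: [0.6264, -0.1397, 0.1155]
eef_rot: [-3.14, 0.002, -3.103]
contact_force: [0.8, -0.3, -3.5]
grip_width: 0.021
finger_force: 40.9
```

Call:
send_rows(
  rows=[
    [[0,0,0,0,0,0,0],[0,0,0,0,0,0,0],[0,0,0,0,0,0,0]],
  ],
)

```text
clock: 11.1
ee_pos: [0.6244, -0.1389, 0.1119]
eef_rot: [3.141, -0.002, -3.103]
contact_force: [-0.1, -0.6, -2.9]
grip_width: 0.0211
finger_force: 41.0
```

```bash
python3 plan.py .6245 -.14 .0585 3.182; python3 - <<'E'
from h import *
im=eyes.read_camera("scene"); s=bot.observe(); z=s["ee_pos"][2]-.0485
I=overlay(im,PACK,[*s["ee_pos"][:2],.0395],z,"pics/t.png",[.626,-.14,.06],50,6)
from h import DOCK
for b in DOCK:
    pass
cv2.imwrite("pics/k.png",cv2.imread("pics/t.png")[:600,:600])
E
```

```text
t 11.1 pos [ 0.6244 -0.1389  0.1119] rpy [ 3.141e+00 -2.000e-03 -3.103e+00] F [-0.1 -0.6 -2.9] w 0.0211 q [-0.4   0.45  1.53 -0.    1.16 -2.01]
turn rotvec frac [ 0.0003 -0.0007 -0.0007] shift before turn [-0.001 -0.006  0.267] after turn [-0.    -0.006  0.267] rows>= 1.2813673101055079
```

View pics/k.png

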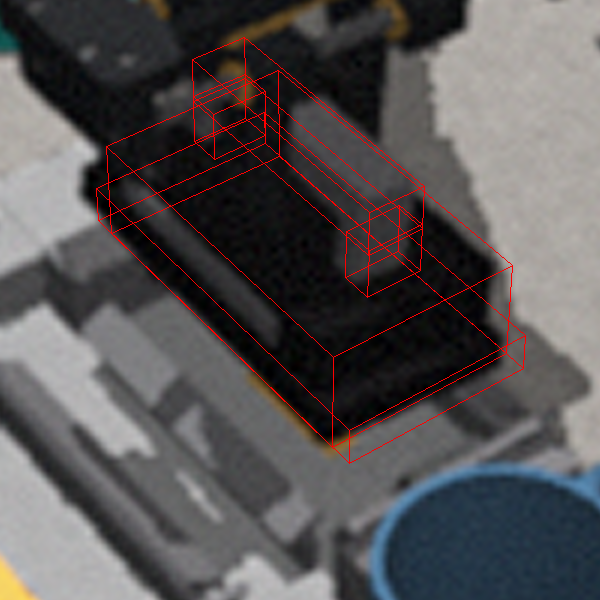

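```bash
cat > pf.py <<'E'
from h import *
from scipy.spatial.transform import Rotation as Rn
def fitheld(cam="scene"):
    im=eyes.read_camera(cam); L=outline_of(cam,"pack"); s=bot.observe(); T=s["ee_pos"]; yw=s["eef_rot"][2]-np.pi; yw=(yw+np.pi/2)%np.pi-np.pi/2
    u=proj(np.array([T]),im)[0]
    L=[d for d in L if np.linalg.norm(np.argwhere(d["mask"]).mean(0)[::-1]-u)<25]
    if not L: print("no mask"); return
    m=L[0]["mask"].astype(float)
    ign=sil([box(-.014,.014,-.045,.045,-.002,.1),box(-.06,.06,-.11,.11,.05,.3)],[T[0],T[1],yw],T[2],im,2)>0.02
    ign=cv2.dilate(ign.astype(np.uint8),np.ones((3,3)))>0
    def f(q):
        mm=np.zeros((1600,2560),np.uint8)
        Rm=Rn.from_euler("xyz",[0,q[4],q[3]]).as_matrix()
        for b in PACK:
            P=(b-[0,0,.067])@Rm.T+T+[0,0,.019]+q[:3]
            cv2.fillConvexPoly(mm,cv2.convexHull(((proj(P,im)+.5)*64-8).round().astype(np.int32)),255,shift=4)
        mm=cv2.resize(mm,(640,400),interpolation=cv2.INTER_AREA)/255.
        return np.abs(mm-m)[~ign].sum()/m[~ign].sum()
    for lock in (0,1):
        g=lambda q:f(q) if lock==0 else f([*q[:4],0])
        st=np.array([0,0,0,yw,0.]); sx=np.vstack([st,st+np.diag([.008,.008,.008,.05,.05])])
        if lock: sx=sx[:5,:4]; st=st[:4]
        r=minimize(g,st,method="Nelder-Mead",options=dict(initial_simplex=sx,maxiter=400,xatol=1e-4,fatol=1e-4))
        print("TCP",T.round(4),"yaw",round(yw,3),"offset pack_grip-grasp & yaw,pitch",r.x.round(4),"err",round(r.fun,3),"f0",round(f([0,0,0,yw,0]),3),int(m.sum()))
if __name__=="__main__": fitheld()
E
python3 pf.py
```

```text
TCP [ 0.6248 -0.1389  0.1124] yaw 0.038 offset pack_grip-grasp & yaw,pitch [-0.0049 -0.005   0.0039  0.0252  0.0507] err 0.033 f0 0.206 2095
TCP [ 0.6248 -0.1389  0.1124] yaw 0.038 offset pack_grip-grasp & yaw,pitch [-0.0019 -0.0083  0.0089  0.0206] err 0.041 f0 0.206 2095
```

Call:
send_rows(
  rows=[
    [[0,0,0.004,0.03,0,0,0],[0,0,0,0.03,0,0,0],[0,0,0,0.03,0,0,0],[0,0,0,0,0,0,0],[0,0,0,0,0,0,0]],
  ],
)

```text
clock: 11.67
ee_pos: [0.6247, -0.138, 0.0943]
eef_rot: [3.141, -0.002, -3.103]
contact_force: [-0.0, 0.4, -4.3]
grip_width: 0.0204
finger_force: 41.0
```

Call:
send_rows(
  rows=[
    [[0,0,0,0.02,0,0,0],[0,0,0,0,0,0,0],[0,0,0,0,0,0,0]],
  ],
)

```text
clock: 11.92
ee_pos: [0.6258, -0.1385, 0.0917]
eef_rot: [-3.141, 0.001, -3.103]
contact_force: [1.6, -0.9, -2.8]
grip_width: 0.0208
finger_force: 40.8
```

```bash
python3 plan.py .6245 -.139 .0585 3.182;python3 pf.py
```

```text
t 11.92 pos [ 0.6258 -0.1385  0.0917] rpy [-3.141e+00  1.000e-03 -3.103e+00] F [ 1.6 -0.9 -2.8] w 0.0208 q [-0.4   0.48  1.54  0.    1.12 -2.01]
turn rotvec frac [-0.0002  0.0004 -0.0006] shift before turn [ 0.007 -0.002  0.166] after turn [ 0.007 -0.002  0.166] rows>= 0.7965036643339444
TCP [ 0.6258 -0.1384  0.0918] yaw 0.039 offset pack_grip-grasp & yaw,pitch [-0.0023 -0.006   0.0035  0.0451  0.0481] err 0.036 f0 0.165 2167
TCP [ 0.6258 -0.1384  0.0918] yaw 0.039 offset pack_grip-grasp & yaw,pitch [-0.0045 -0.0046  0.0015  0.0117] err 0.033 f0 0.165 2167
```

Light contact is beginning at the lead-in. I'll lower slightly more and let go, so the pack levels itself on the catches.

Call:
send_rows(
  rows=[
    [[0,0,0,0.015,0,0,0],[0,0,0,0.01,0,0,0],[0,0,0,0,0,0,0]],
  ],
)

```text
clock: 12.27
ee_pos: [0.6254, -0.1383, 0.0862]
eef_rot: [-3.142, 0.0, -3.103]
contact_force: [1.9, 0.1, -1.7]
grip_width: 0.0205
finger_force: 41.1
```

Call:
send_rows(
  rows=[
    [[20,0,0,0,0,0,0],[60,0,0,0,0,0,0],[60,0,0,0,0,0,0],[60,0,0,0,0,0,0],[60,0,0,0,0,0,0]],
  ],
)

```text
clock: 12.68
ee_pos: [0.6251, -0.1383, 0.0864]
eef_rot: [-3.142, -0.0, -3.103]
contact_force: [-0.1, 0.6, 0.1]
grip_width: 0.0456
finger_force: 0.0
```

```bash
python3 plan.py .6245 -.139 .0585 3.182;python3 pf.py
```

```text
t 12.68 pos [ 0.6251 -0.1383  0.0864] rpy [-3.142 -0.    -3.103] F [-0.1  0.6  0.1] w 0.0456 q [-0.4   0.49  1.54 -0.    1.12 -2.01]
turn rotvec frac [-0.     -0.0001 -0.0006] shift before turn [ 0.003 -0.003  0.139] after turn [ 0.003 -0.003  0.139] rows>= 0.6690610580959617
TCP [ 0.6252 -0.1383  0.0864] yaw 0.038 offset pack_grip-grasp & yaw,pitch [-0.0006 -0.0041 -0.0006  0.0165  0.079 ] err 0.043 f0 0.176 2142
TCP [ 0.6252 -0.1383  0.0864] yaw 0.038 offset pack_grip-grasp & yaw,pitch [ 0.004  -0.0089  0.0061  0.0119] err 0.061 f0 0.176 2142
```

```bash
python3 - <<'E'
from h import *
im=eyes.read_camera("scene")["color"]
u=proj(np.array([[.626,-.14,.05]]),eyes.read_camera("scene"))[0].astype(int)
c=im[u[1]-42:u[1]+38,u[0]-52:u[0]+52]
c=(255*(c/255.)**.45).astype(np.uint8)
cv2.imwrite("pics/l.png",cv2.resize(c,None,fx=7.5,fy=7.5,interpolation=cv2.INTER_CUBIC)); print(u)
E
```

```text
[307 258]
```

View pics/l.png

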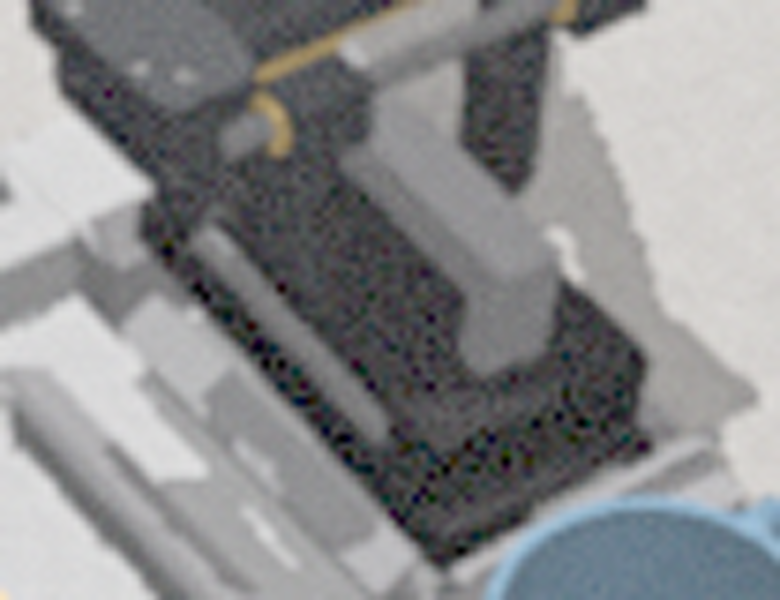

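Call:
send_rows(
  rows=[
    [[60,0,-0.003,0.025,0,0,0],[0,0,0,0,0,0,0],[0,0,0,0,0,0,0],[0,0,0,0,0,0,0],[0,0,0,0,0,0,0]],
  ],
  squeeze=25,
)

```text
clock: 13.3
ee_pos: [0.6252, -0.1387, 0.0812]
eef_rot: [3.141, -0.0, -3.103]
contact_force: [-1.4, 3.6, 2.3]
grip_width: 0.0284
finger_force: 1.5
```

Call:
send_rows(
  rows=[
    [[0,0,0,0,0,0,0],[0,0,0,0,0,0,0],[0,0,0,0,0,0,0],[0,0,0,0,0,0,0],[0,0,0,0,0,0,0]],
  ],
)

```text
clock: 13.72
ee_pos: [0.6249, -0.1382, 0.0812]
eef_rot: [3.141, -0.001, -3.103]
contact_force: [-2.2, 4.6, 2.5]
grip_width: 0.0213
finger_force: 24.7
```

Call:
send_rows(
  rows=[
    [[0,0,0,-0.05,0,0,0],[0,0,0,-0.03,0,0,0],[0,-0.02,0,0,0,0,0],[0,0,0,0,0,0,0],[0,0,0,0,0,0,0]],
  ],
)

```text
clock: 14.13
ee_pos: [0.6294, -0.1392, 0.0975]
eef_rot: [-3.141, 0.0, -3.103]
contact_force: [-1.5, -1.0, -2.6]
grip_width: 0.0217
finger_force: 24.8
```

Call:
send_rows(
  rows=[
    [[0,0,0,0,0,0,0],[0,0,0,0,0,0,0]],
  ],
)

```text
clock: 14.3
ee_pos: [0.629, -0.1388, 0.097]
eef_rot: [3.142, -0.001, -3.103]
contact_force: [-2.1, -0.5, -1.5]
grip_width: 0.0219
finger_force: 24.8
```

```bash
python3 plan.py .6245 -.139 .0585 3.182;python3 pf.py
```

```text
t 14.3 pos [ 0.629  -0.1388  0.097 ] rpy [ 3.142e+00 -1.000e-03 -3.103e+00] F [-2.1 -0.5 -1.5] w 0.0219 q [-0.4   0.48  1.52 -0.    1.14 -2.01]
turn rotvec frac [ 0.     -0.0002 -0.0007] shift before turn [0.022 0.    0.193] after turn [0.023 0.    0.193] rows>= 0.9303567312853274
TCP [ 0.6291 -0.1388  0.0971] yaw 0.038 offset pack_grip-grasp & yaw,pitch [-0.0042  0.0008 -0.0066  0.0165  0.0892] err 0.048 f0 0.137 2215
TCP [ 0.6291 -0.1388  0.0971] yaw 0.038 offset pack_grip-grasp & yaw,pitch [-0.0082  0.0018 -0.0094 -0.0248] err 0.041 f0 0.137 2215
```

Call:
send_rows(
  rows=[
    [[0,0,0,-0.06,0,0,0],[0,0,0,-0.06,0,0,0],[0,0,0,-0.03,0,0,0],[0,0,0,0,0,0,0],[0,0,0,0,0,0,0]],
  ],
)

```text
clock: 14.82
ee_pos: [0.63, -0.1389, 0.1286]
eef_rot: [-3.141, 0.002, -3.103]
contact_force: [0.4, 0.4, -3.9]
grip_width: 0.0216
finger_force: 24.9
```

```bash
python3 plan.py .6245 -.139 .0585 3.182;python3 pf.py; python3 pf.py
```

```text
t 14.82 pos [ 0.63   -0.1389  0.1286] rpy [-3.141e+00  2.000e-03 -3.103e+00] F [ 0.4  0.4 -3.9] w 0.0216 q [-0.4   0.44  1.51  0.    1.19 -2.01]
turn rotvec frac [-0.0003  0.0007 -0.0006] shift before turn [0.028 0.001 0.351] after turn [0.028 0.001 0.351] rows>= 1.6866815815185656
TCP [ 0.6291 -0.1386  0.1272] yaw 0.039 offset pack_grip-grasp & yaw,pitch [-0.     -0.0036 -0.0021  0.0459  0.0428] err 0.028 f0 0.127 2497
TCP [ 0.6291 -0.1386  0.1272] yaw 0.039 offset pack_grip-grasp & yaw,pitch [ 0.0049 -0.009   0.0053  0.0455] err 0.035 f0 0.127 2497
TCP [ 0.6289 -0.1385  0.1267] yaw 0.039 offset pack_grip-grasp & yaw,pitch [ 0.0036 -0.0057  0.0043  0.0028  0.0559] err 0.04 f0 0.121 2453
TCP [ 0.6289 -0.1385  0.1267] yaw 0.039 offset pack_grip-grasp & yaw,pitch [ 0.0016 -0.0041  0.0022 -0.0396] err 0.039 f0 0.121 2453
```

Call:
send_rows(
  rows=[
    [[0,0.008,0.008,0.05,0,0,0],[0,0,0,0.05,0,0,0],[0,0,0,0.05,0,0,0],[0,0,0,0.02,0,0,0],[0,0,0,0,0,0,0]],
  ],
)

```text
clock: 15.43
ee_pos: [0.626, -0.1366, 0.0908]
eef_rot: [3.14, -0.004, -3.103]
contact_force: [-0.8, 0.6, -3.1]
grip_width: 0.0218
finger_force: 24.8
```

Call:
send_rows(
  rows=[
    [[0,0,0,0.02,0,0,0],[0,0,0,0,0,0,0]],
  ],
)

```text
clock: 15.6
ee_pos: [0.6274, -0.137, 0.0888]
eef_rot: [3.141, -0.001, -3.103]
contact_force: [-3.3, -0.1, -0.9]
grip_width: 0.0214
finger_force: 24.7
```

Call:
send_rows(
  rows=[
    [[0,0,0,0.02,0,0,0],[0,0,0,0,0,0,0]],
  ],
)

```text
clock: 15.77
ee_pos: [0.6274, -0.1373, 0.0852]
eef_rot: [-3.142, -0.0, -3.103]
contact_force: [-2.7, 0.2, -0.8]
grip_width: 0.0219
finger_force: 24.7
```

Call:
send_rows(
  rows=[
    [[0,0.007,0,0.02,0,0,0],[0,0,0,0,0,0,0]],
  ],
)

```text
clock: 15.93
ee_pos: [0.6266, -0.1374, 0.0813]
eef_rot: [-3.141, 0.001, -3.103]
contact_force: [0.5, 0.2, -2.4]
grip_width: 0.0217
finger_force: 25.1
```

Call:
send_rows(
  rows=[
    [[0,0,0,0.02,0,0,0],[0,0,0,0,0,0,0]],
  ],
)

```text
clock: 16.1
ee_pos: [0.6264, -0.1368, 0.0783]
eef_rot: [3.141, 0.0, -3.103]
contact_force: [-5.5, 2.7, 6.6]
grip_width: 0.0215
finger_force: 25.3
```

Call:
send_rows(
  rows=[
    [[0,0.005,0.005,0.015,0,0,0],[0,0,0,0,0,0,0]],
  ],
)

```text
clock: 16.27
ee_pos: [0.6262, -0.1353, 0.0766]
eef_rot: [3.141, 0.002, -3.103]
contact_force: [-6.5, 6.6, 12.8]
grip_width: 0.0219
finger_force: 25.1
```

Call:
send_rows(
  rows=[
    [[0,0,0,0.015,0,0,0],[0,0,0,0,0,0,0]],
  ],
)

```text
clock: 16.43
ee_pos: [0.6263, -0.1336, 0.0747]
eef_rot: [3.139, 0.002, -3.102]
contact_force: [-9.6, 13.1, 21.8]
grip_width: 0.0217
finger_force: 25.3
```

Call:
send_rows(
  rows=[
    [[0,0.007,0.02,-0.01,0,0,0],[0,0,0,0,0,0,0]],
  ],
)

```text
clock: 16.6
ee_pos: [0.6245, -0.1324, 0.0744]
eef_rot: [-3.14, 0.003, -3.102]
contact_force: [0.4, -0.4, -1.0]
grip_width: 0.0216
finger_force: 24.4
```

Call:
send_rows(
  rows=[
    [[0,0,0,0.015,0,0,0],[0,0,0,0,0,0,0]],
  ],
)

```text
clock: 16.77
ee_pos: [0.6244, -0.1314, 0.0715]
eef_rot: [3.14, 0.001, -3.103]
contact_force: [-3.5, 7.2, 11.0]
grip_width: 0.0218
finger_force: 25.6
```

```bash
python3 pf.py; python3 - <<'E'
from rig import bot
s=bot.observe(); print(s["wrist_torque"],s["contact_force"])
E
```

```text
TCP [ 0.6244 -0.1314  0.0716] yaw 0.039 offset pack_grip-grasp & yaw,pitch [-0.0071 -0.0067  0.0026  0.0685  0.0705] err 0.056 f0 0.267 2021
TCP [ 0.6244 -0.1314  0.0716] yaw 0.039 offset pack_grip-grasp & yaw,pitch [-0.0025 -0.0117  0.0104  0.0391] err 0.059 f0 0.267 2021
[0.60324644 0.44506059 0.17177488] [-4.41433876  6.14144924 10.50135777]
```

Call:
send_rows(
  rows=[
    [[0,0.005,0.01,0,0,0,0],[0,0,0,0.01,0,0,0],[0,0,0,0,0,0,0]],
  ],
)

```text
clock: 17.12
ee_pos: [0.6248, -0.1321, 0.0702]
eef_rot: [-3.138, 0.005, -3.103]
contact_force: [1.3, -2.8, 6.2]
grip_width: 0.0217
finger_force: 24.4
```

Call:
send_rows(
  rows=[
    [[0,0.003,0.01,0.015,0,0,0],[0,0,0,0,0,0,0]],
  ],
)

```text
clock: 17.28
ee_pos: [0.6251, -0.1318, 0.0681]
eef_rot: [-3.136, 0.007, -3.103]
contact_force: [1.7, -6.9, 8.3]
grip_width: 0.0219
finger_force: 25.2
```

```bash
python3 - <<'E'
from h import *
from scipy.spatial.transform import Rotation as Rn
s=bot.observe(); print(s["wrist_torque"],s["contact_force"],s["eef_rot"])
im=eyes.read_camera("scene"); u=proj(np.array([[.626,-.14,.05]]),im)[0].astype(int)
I=(255*(im["color"]/255.)**.45).astype(np.uint8)
k=7.5; I=cv2.resize(I[u[1]-45:u[1]+35,u[0]-52:u[0]+52],None,fx=k,fy=k,interpolation=cv2.INTER_CUBIC)
for b in DOCK[2:]+[box(-.0775,.0775,.0255,.1045,.01,.0101)]:
    if b[:,1].mean()<.0: continue
    q=(proj(place(b,[.6289,-.2070,.042],0),im)+.5-[u[0]-52,u[1]-45])*k
    for i in range(8):
        for j in(1,2,4):
            if not i&j: cv2.line(I,tuple(map(int,q[i])),tuple(map(int,q[i|j])),(0,0,255),1)
cv2.imwrite("pics/m.png",I)
E
```

```text
[-1.2675671  -0.28021312  0.08423091] [ 1.70662485 -6.94384357  8.34522976] [-3.13554634  0.00716697 -3.10346423]
```

View pics/m.png

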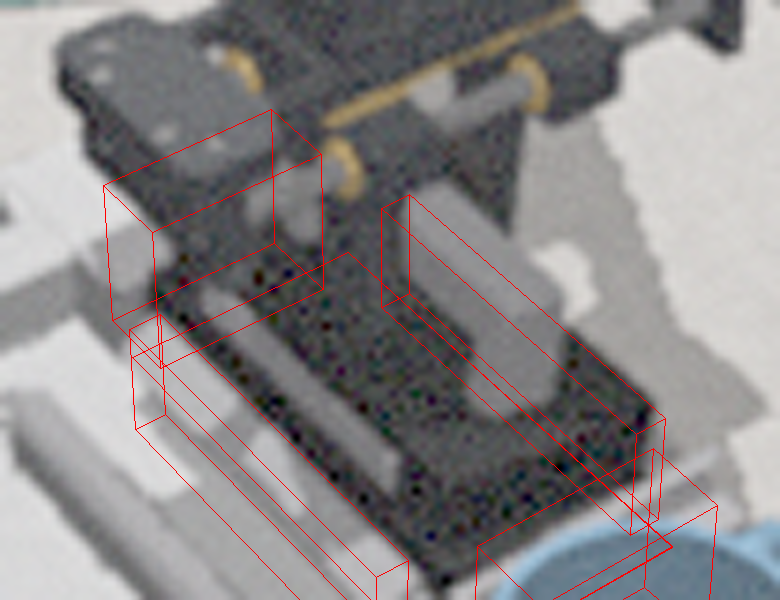

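The pack now sits between the guides (flange corner at about (440,590) in the crop) and the forces are nearly balanced. I'll keep pressing with a small y correction.

Call:
send_rows(
  rows=[
    [[0,0,-0.012,0.015,0,0,0],[0,0,0,0.015,0,0,0],[0,0,0,0,0,0,0]],
  ],
)

```text
clock: 17.58
ee_pos: [0.6241, -0.1336, 0.0605]
eef_rot: [-3.137, 0.005, -3.104]
contact_force: [2.7, -7.3, 3.9]
grip_width: 0.0216
finger_force: 24.9
```

Call:
send_rows(
  rows=[
    [[0,0,0,0.02,0,0,0],[0,0,0,0,0,0,0]],
  ],
)

```text
clock: 17.75
ee_pos: [0.6242, -0.1349, 0.0577]
eef_rot: [-3.135, 0.005, -3.104]
contact_force: [-2.1, -10.2, 11.3]
grip_width: 0.0211
finger_force: 25.2
```

Call:
send_rows(
  rows=[
    [[0,0,-0.012,0.01,0,0,0],[0,0,0,0.01,0,0,0],[0,0,0,0,0,0,0]],
  ],
  squeeze=40,
)

```text
clock: 18.0
ee_pos: [0.6246, -0.1369, 0.0562]
eef_rot: [-3.136, 0.005, -3.104]
contact_force: [-9.0, -6.0, 26.7]
grip_width: 0.0211
finger_force: 39.3
```

Call:
send_rows(
  rows=[
    [[0,0,0,0.015,0,0,0],[0,0,0,0,0,0,0]],
  ],
)

```text
clock: 18.17
ee_pos: [0.6252, -0.1385, 0.0546]
eef_rot: [-3.133, 0.007, -3.104]
contact_force: [-11.2, -9.6, 31.8]
grip_width: 0.0209
finger_force: 39.7
```

Call:
send_rows(
  rows=[
    [[0,0.008,-0.01,0.01,0,0,0],[0,0,0,0.015,0,0,0],[0,0,0,0,0,0,0]],
  ],
)

```text
clock: 18.42
ee_pos: [0.626, -0.1408, 0.0519]
eef_rot: [-3.132, 0.012, -3.104]
contact_force: [-9.2, -7.1, 40.8]
grip_width: 0.0209
finger_force: 40.0
```

Call:
send_rows(
  rows=[
    [[0,0,0,0.015,0,0,0],[0,0,0,0,0,0,0]],
  ],
)

```text
clock: 18.58
ee_pos: [0.6267, -0.1408, 0.0506]
eef_rot: [-3.132, 0.013, -3.104]
contact_force: [-13.0, -5.2, 50.0]
grip_width: 0.0203
finger_force: 41.7
```

```bash
python3 pf.py
```

```text
TCP [ 0.6268 -0.1408  0.0506] yaw 0.038 offset pack_grip-grasp & yaw,pitch [-0.0227  0.0072  0.0097  0.0861  0.0363] err 0.123 f0 0.696 1416
TCP [ 0.6268 -0.1408  0.0506] yaw 0.038 offset pack_grip-grasp & yaw,pitch [-0.0204  0.0041  0.013   0.0747] err 0.13 f0 0.696 1416
```

Call:
send_rows(
  rows=[
    [[0,0,0,-0.02,0,0,0],[0,0,0,0,0,0,0]],
  ],
)

```text
clock: 18.85
ee_pos: [0.6261, -0.1399, 0.0507]
eef_rot: [-3.133, 0.012, -3.104]
contact_force: [-1.9, -7.5, 24.7]
grip_width: 0.0205
finger_force: 39.9
```

Call:
send_rows(
  rows=[
    [[0,0,0,-0.015,0,0,0],[0,0,0,0,0,0,0]],
  ],
)

```text
clock: 19.02
ee_pos: [0.6255, -0.1396, 0.051]
eef_rot: [-3.134, 0.012, -3.104]
contact_force: [8.2, -11.4, 6.7]
grip_width: 0.0203
finger_force: 40.0
```

Call:
send_rows(
  rows=[
    [[0,0,0,-0.01,0,0,0],[0,0,0,0,0,0,0]],
  ],
)

```text
clock: 19.18
ee_pos: [0.6247, -0.1393, 0.0517]
eef_rot: [-3.135, 0.01, -3.104]
contact_force: [7.4, -9.4, 1.9]
grip_width: 0.0205
finger_force: 40.0
```

Call:
send_rows(
  rows=[
    [[0,0,0,-0.01,0,0,0],[0,0,0,0,0,0,0]],
  ],
)

```text
clock: 19.35
ee_pos: [0.6237, -0.1392, 0.0522]
eef_rot: [-3.135, 0.007, -3.104]
contact_force: [8.8, -11.3, -5.0]
grip_width: 0.0204
finger_force: 40.4
```

Call:
send_rows(
  rows=[
    [[0,0,0,-0.01,0,0,0],[0,0,0,0,0,0,0]],
  ],
)

```text
clock: 19.52
ee_pos: [0.6228, -0.1389, 0.0531]
eef_rot: [-3.136, 0.005, -3.104]
contact_force: [8.3, -11.4, -8.7]
grip_width: 0.0202
finger_force: 41.4
```

Call:
send_rows(
  rows=[
    [[0,-0.006,-0.012,-0.01,0,0,0],[0,0,0,0,0,0,0]],
  ],
)

```text
clock: 19.68
ee_pos: [0.6225, -0.1396, 0.0538]
eef_rot: [-3.14, 0.002, -3.104]
contact_force: [4.5, -7.1, -9.7]
grip_width: 0.0204
finger_force: 40.3
```

Call:
send_rows(
  rows=[
    [[0,0,0,-0.01,0,0,0],[0,0,0,0,0,0,0]],
  ],
)

```text
clock: 19.85
ee_pos: [0.622, -0.1393, 0.0548]
eef_rot: [-3.14, 0.001, -3.104]
contact_force: [6.9, -7.5, -14.2]
grip_width: 0.0204
finger_force: 41.1
```

Call:
send_rows(
  rows=[
    [[0,0,0,-0.01,0,0,0],[0,0,0,0,0,0,0]],
  ],
)

```text
clock: 20.02
ee_pos: [0.6216, -0.1391, 0.056]
eef_rot: [-3.14, -0.0, -3.104]
contact_force: [7.6, -7.8, -18.5]
grip_width: 0.0207
finger_force: 41.8
```

Call:
send_rows(
  rows=[
    [[0,0,0,-0.012,0,0,0],[0,0,0,0,0,0,0]],
  ],
)

```text
clock: 20.18
ee_pos: [0.6213, -0.1389, 0.0577]
eef_rot: [-3.141, -0.001, -3.104]
contact_force: [8.5, -8.3, -22.0]
grip_width: 0.0205
finger_force: 42.7
```

Call:
send_rows(
  rows=[
    [[0,0,0,-0.012,0,0,0],[0,0,0,0,0,0,0]],
  ],
)

```text
clock: 20.35
ee_pos: [0.6213, -0.1386, 0.059]
eef_rot: [-3.141, -0.001, -3.104]
contact_force: [13.0, -7.9, -28.4]
grip_width: 0.0207
finger_force: 40.9
```

Call:
send_rows(
  rows=[
    [[0,0,0,-0.012,0,0,0],[0,0,0,0,0,0,0],[0,0,0,0,0,0,0]],
  ],
)

```text
clock: 20.6
ee_pos: [0.621, -0.1383, 0.0596]
eef_rot: [3.141, -0.001, -3.104]
contact_force: [19.1, -8.8, -38.7]
grip_width: 0.0208
finger_force: 41.7
```

The tug met a spring and then a firm stop. I'll press the pack home again, let go, and check with a cleanly centred grip.

Call:
send_rows(
  rows=[
    [[0,0,0,0.03,0,0,0],[0,0,0,0.03,0,0,0],[0,0,0,0.02,0,0,0],[0,0,0,0.01,0,0,0],[0,0,0,0,0,0,0]],
  ],
)

```text
clock: 21.02
ee_pos: [0.623, -0.1406, 0.051]
eef_rot: [-3.138, 0.002, -3.104]
contact_force: [-6.6, -6.8, 16.9]
grip_width: 0.0209
finger_force: 40.2
```

Call:
send_rows(
  rows=[
    [[0,0,0,0.02,0,0,0],[0,0,0,0,0,0,0]],
  ],
)

```text
clock: 21.18
ee_pos: [0.6234, -0.1407, 0.0504]
eef_rot: [-3.137, 0.002, -3.103]
contact_force: [-16.4, -3.9, 38.2]
grip_width: 0.0204
finger_force: 52.0
```

Call:
send_rows(
  rows=[
    [[0,0,0,0.015,0,0,0],[0,0,0,0,0,0,0]],
  ],
)

```text
clock: 21.35
ee_pos: [0.6235, -0.1407, 0.0503]
eef_rot: [-3.137, 0.002, -3.103]
contact_force: [-27.1, -0.1, 58.4]
grip_width: 0.0202
finger_force: 58.4
```

Call:
send_rows(
  rows=[
    [[0,0,0,-0.03,0,0,0],[0,0,0,0,0,0,0],[60,0,0,0,0,0,0],[60,0,0,0,0,0,0],[60,0,0,0,0,0,0]],
  ],
)

```text
clock: 21.77
ee_pos: [0.6248, -0.1416, 0.0506]
eef_rot: [-3.135, 0.006, -3.104]
contact_force: [-1.5, -9.2, 15.0]
grip_width: 0.0383
finger_force: 7.4
```

Call:
send_rows(
  rows=[
    [[60,0,0,0,0,0,0],[60,0,0,0,0,0,0],[60,0,0,0,0,0,0]],
  ],
)

```text
clock: 22.02
ee_pos: [0.625, -0.1413, 0.0506]
eef_rot: [-3.136, 0.007, -3.104]
contact_force: [-0.7, -8.3, 15.5]
grip_width: 0.0524
finger_force: 7.5
```

```bash
python3 plan.py .6245 -.14 .056 3.182; python3 pf.py
```

```text
t 22.02 pos [ 0.625  -0.1413  0.0506] rpy [-3.136  0.007 -3.104] F [-0.7 -8.3 15.5] w 0.0524 q [-0.41  0.53  1.56 -0.    1.04 -2.01]
turn rotvec frac [-0.0018  0.0022 -0.001 ] shift before turn [ 0.002  0.006 -0.027] after turn [ 0.002  0.006 -0.027] rows>= 0.13450991241638627
TCP [ 0.625  -0.1413  0.0505] yaw 0.037 offset pack_grip-grasp & yaw,pitch [-0.0203  0.0092  0.0087  0.0483  0.032 ] err 0.12 f0 0.601 1518
TCP [ 0.625  -0.1413  0.0505] yaw 0.037 offset pack_grip-grasp & yaw,pitch [-0.0184  0.0058  0.0122  0.0581] err 0.124 f0 0.601 1518
```

Call:
send_rows(
  rows=[
    [[60,0,0,-0.025,0,0,0],[60,0,0,-0.015,0,0,0],[60,0,0,0,0,0,0],[60,0,0,0,0,0,0]],
  ],
)

```text
clock: 22.45
ee_pos: [0.6213, -0.1371, 0.0545]
eef_rot: [3.141, -0.001, -3.103]
contact_force: [-0.5, 0.6, 0.8]
grip_width: 0.053
finger_force: 0.0
```

```bash
python3 plan.py .6245 -.14 .056 3.182
```

```text
t 22.45 pos [ 0.6213 -0.1371  0.0545] rpy [ 3.141e+00 -1.000e-03 -3.103e+00] F [-0.5  0.6  0.8] w 0.053 q [-0.4   0.52  1.56  0.    1.06 -2.01]
turn rotvec frac [ 0.0003 -0.0004 -0.0006] shift before turn [-0.016 -0.015 -0.007] after turn [-0.016 -0.015 -0.007] rows>= 0.11060858668989532
```

Call:
send_rows(
  rows=[
    [[60,-0.015,-0.015,0,0,0,0],[0,0,0,0,0,0,0],[0,0,0,0,0,0,0],[0,0,0,0,0,0,0],[0,0,0,0,0,0,0]],
  ],
  squeeze=40,
)

```text
clock: 22.87
ee_pos: [0.6248, -0.1404, 0.0553]
eef_rot: [3.141, -0.0, -3.103]
contact_force: [-0.3, 0.1, -0.0]
grip_width: 0.0279
finger_force: 0.0
```

Call:
send_rows(
  rows=[
    [[0,0,0,0,0,0,0],[0,0,0,0,0,0,0],[0,0,0,0,0,0,0],[0,0,0,0,0,0,0],[0,0,0,0,0,0,0]],
  ],
)

```text
clock: 23.28
ee_pos: [0.6248, -0.1403, 0.0554]
eef_rot: [3.141, -0.0, -3.103]
contact_force: [0.8, 2.3, -0.8]
grip_width: 0.0211
finger_force: 40.0
```

Call:
send_rows(
  rows=[
    [[0,0,0,-0.01,0,0,0],[0,0,0,0,0,0,0]],
  ],
)

```text
clock: 23.45
ee_pos: [0.6247, -0.1403, 0.0569]
eef_rot: [3.141, -0.0, -3.103]
contact_force: [2.7, 1.2, -6.3]
grip_width: 0.021
finger_force: 40.0
```

Call:
send_rows(
  rows=[
    [[0,0,0,-0.01,0,0,0],[0,0,0,0,0,0,0]],
  ],
)

```text
clock: 23.62
ee_pos: [0.6245, -0.1403, 0.0586]
eef_rot: [3.141, -0.001, -3.103]
contact_force: [3.3, 0.4, -9.9]
grip_width: 0.0212
finger_force: 40.0
```

Call:
send_rows(
  rows=[
    [[0,0,0,-0.01,0,0,0],[0,0,0,0,0,0,0]],
  ],
)

```text
clock: 23.78
ee_pos: [0.6245, -0.1403, 0.0607]
eef_rot: [3.141, -0.001, -3.103]
contact_force: [3.8, 0.6, -13.4]
grip_width: 0.021
finger_force: 40.0
```

Call:
send_rows(
  rows=[
    [[0,0,0,-0.01,0,0,0],[0,0,0,0,0,0,0]],
  ],
)

```text
clock: 23.95
ee_pos: [0.6244, -0.1403, 0.0629]
eef_rot: [3.141, -0.001, -3.103]
contact_force: [3.6, 0.6, -16.2]
grip_width: 0.0213
finger_force: 40.0
```

Call:
send_rows(
  rows=[
    [[0,0,0,-0.01,0,0,0],[0,0,0,0,0,0,0]],
  ],
)

```text
clock: 24.12
ee_pos: [0.6242, -0.1402, 0.0634]
eef_rot: [3.141, -0.001, -3.103]
contact_force: [8.3, -2.1, -26.6]
grip_width: 0.0213
finger_force: 40.0
```

A clean signature: spring from about 6 to 16 N, then a firm stop after 8 mm. The left bay holds. I'll let the pack down, press lightly, release and retreat.

Call:
send_rows(
  rows=[
    [[0,0,0,0.02,0,0,0],[0,0,0,0.02,0,0,0],[0,0,0,0.02,0,0,0],[0,0,0,0.015,0,0,0],[0,0,0,0,0,0,0]],
  ],
)

```text
clock: 24.53
ee_pos: [0.6252, -0.1405, 0.0552]
eef_rot: [-3.141, -0.0, -3.102]
contact_force: [-13.3, 6.1, 18.9]
grip_width: 0.021
finger_force: 40.0
```

Call:
send_rows(
  rows=[
    [[0,0,0,-0.02,0,0,0],[0,0,0,0,0,0,0],[60,0,0,0,0,0,0],[60,0,0,0,0,0,0],[60,0,0,0,0,0,0]],
  ],
)

```text
clock: 24.95
ee_pos: [0.6259, -0.1412, 0.0555]
eef_rot: [-3.14, 0.002, -3.103]
contact_force: [-0.6, 0.4, -0.2]
grip_width: 0.039
finger_force: 0.0
```

Call:
send_rows(
  rows=[
    [[80,0,0,0,0,0,0],[80,0,0,0,0,0,0],[80,0,0,-0.05,0,0,0],[80,0,0,-0.1,0,0,0],[80,0,0,-0.1,0,0,0]],
  ],
)

```text
clock: 25.37
ee_pos: [0.6243, -0.1403, 0.1047]
eef_rot: [3.141, -0.002, -3.103]
contact_force: [0.9, -0.1, 0.0]
grip_width: 0.0699
finger_force: 0.0
```

Call:
send_rows(
  rows=[
    [[0,0,0,-0.15,0,0,0],[0,0,0,-0.15,0,0,0],[0,0,0,-0.1,0,0,0],[0,0,0,0,0,0,0]],
  ],
)

```text
clock: 25.7
ee_pos: [0.628, -0.1417, 0.1914]
eef_rot: [-3.137, 0.009, -3.103]
contact_force: [0.3, 0.3, -0.1]
grip_width: 0.0456
finger_force: 0.0
```

```bash
python3 plan.py .425 -.216 .2 3.182; python3 - <<'E'
from h import *
for c in("scene","top"):
    im=eyes.read_camera(c)
    print(c,[(np.round(d["centre"],3),round(d["score"],2)) for d in search_frame(c,"lever_tip")])
    for d in outline_of(c,"pack"):
        m=d["mask"]; v=np.argwhere(m).mean(0)[::-1]; u=proj(np.array([[.625,-.14,.05]]),im)[0]
        if np.linalg.norm(v-u)<25:
            for z in(.010,.016,.025): print(c,z,*[x if np.isscalar(x) else x.round(4) for x in fit(PACK,[(im,m.astype(float))],[.625,-.14,.04],z)])
E
```

```text
t 25.7 pos [ 0.628  -0.1417  0.1914] rpy [-3.137  0.009 -3.103] F [ 0.3  0.3 -0.1] w 0.0456 q [-0.41  0.37  1.48 -0.    1.29 -2.02]
turn rotvec frac [-0.0014  0.0029 -0.0006] shift before turn [ 1.028 -0.332 -0.051] after turn [ 1.029 -0.33  -0.043] rows>= 5.187639804662647
scene [(array([ 0.473, -0.214,  0.086]), 0.69)]
scene 0.01 [ 0.6142 -0.1347 -0.0444] 0.30608093876936965
scene 0.016 [ 0.6203 -0.1388 -0.0561] 0.3260658943884459
scene 0.025 [ 0.6265 -0.1427 -0.057 ] 0.35694498771375555
top [(array([ 0.539, -0.27 ,  0.009]), 0.64)]
```

Call:
send_rows(
  rows=[
    [[0,0.17,-0.054,0,0,0,0],[0,0.17,-0.054,0,0,0,0],[0,0.17,-0.054,0,0,0,0],[0,0.17,-0.054,0,0,0,0],[0,0.17,-0.054,0,0,0,0]],
  ],
)

```text
clock: 26.42
ee_pos: [0.455, -0.2007, 0.1831]
eef_rot: [3.14, -0.002, -3.103]
contact_force: [0.7, -0.4, 0.7]
grip_width: 0.0005
finger_force: 0.0
```

Call:
send_rows(
  rows=[
    [[0,0.17,-0.054,0,0,0,0],[0,0,0,0,0,0,0],[0,0,0,0,0,0,0],[0,0,0,0,0,0,0],[0,0,0,0,0,0,0]],
  ],
)

```text
clock: 26.83
ee_pos: [0.4243, -0.2129, 0.1843]
eef_rot: [3.141, -0.0, -3.103]
contact_force: [0.3, 0.2, 0.6]
grip_width: 0.0004
finger_force: 0.0
```

```bash
python3 plan.py .425 -.213 .074 3.182
```

```text
t 26.83 pos [ 0.4243 -0.2129  0.1843] rpy [ 3.141 -0.    -3.103] F [0.3 0.2 0.6] w 0.0004 q [-0.72  0.01  1.91  0.    1.22 -2.33]
turn rotvec frac [ 0.0001 -0.     -0.0004] shift before turn [-0.003 -0.001  0.551] after turn [-0.003 -0.001  0.551] rows>= 2.64493789924242
```

Call:
send_rows(
  rows=[
    [[0,0,0,0.14,0,0,0],[0,0,0,0.14,0,0,0],[0,0,0,0.14,0,0,0],[0,0,0,0.13,0,0,0],[0,0,0,0,0,0,0]],
  ],
)

```text
clock: 27.25
ee_pos: [0.4214, -0.21, 0.0696]
eef_rot: [3.135, -0.007, -3.102]
contact_force: [-0.6, 0.8, -0.2]
grip_width: 0.0006
finger_force: 0.0
```

Call:
send_rows(
  rows=[
    [[0,-0.05,0,0,0,0,0],[0,-0.05,0,0,0,0,0],[0,-0.05,0,0,0,0,0],[0,-0.05,0,0,0,0,0]],
  ],
)

```text
clock: 27.58
ee_pos: [0.4661, -0.2123, 0.0764]
eef_rot: [-3.139, 0.002, -3.102]
contact_force: [-1.7, -0.2, 2.1]
grip_width: 0.0002
finger_force: 0.9
```

Call:
send_rows(
  rows=[
    [[0,-0.05,0,0,0,0,0],[0,-0.05,0,0,0,0,0],[0,-0.03,0,0,0,0,0],[0,0,0,0,0,0,0]],
  ],
)

```text
clock: 27.92
ee_pos: [0.4912, -0.2107, 0.0748]
eef_rot: [-3.141, 0.001, -3.102]
contact_force: [-1.4, 0.6, -0.0]
grip_width: 0.0003
finger_force: 0.0
```

Pushing well (about 1.5 N); I'll continue to the stop.

Call:
send_rows(
  rows=[
    [[0,-0.02,0,0,0,0,0],[0,-0.02,0,0,0,0,0],[0,0,0,0,0,0,0]],
  ],
)

```text
clock: 28.17
ee_pos: [0.4976, -0.21, 0.0743]
eef_rot: [3.141, -0.0, -3.103]
contact_force: [-0.6, 1.0, -0.4]
grip_width: 0.0003
finger_force: 0.1
```

Call:
send_rows(
  rows=[
    [[0,-0.02,0,0,0,0,0],[0,0,0,0,0,0,0]],
  ],
)

```text
clock: 28.33
ee_pos: [0.4983, -0.2099, 0.074]
eef_rot: [3.14, -0.008, -3.102]
contact_force: [-14.4, -2.3, 8.4]
grip_width: 0.0006
finger_force: 7.4
```

Call:
send_rows(
  rows=[
    [[0,-0.02,0,0,0,0,0],[0,0,0,0,0,0,0]],
  ],
)

```text
clock: 28.5
ee_pos: [0.4988, -0.2098, 0.0739]
eef_rot: [3.139, -0.016, -3.102]
contact_force: [-30.3, -3.0, 19.6]
grip_width: 0.0006
finger_force: 15.7
```

Firm stop reached. I'll back off, rise clear and verify.

Call:
send_rows(
  rows=[
    [[0,0.06,0,0,0,0,0],[0,0.1,0,0,0,0,0],[0,0.1,0,0,0,0,0],[0,0.1,0,0,0,0,0],[0,0,0,0,0,0,0]],
  ],
)

```text
clock: 28.92
ee_pos: [0.4308, -0.2121, 0.074]
eef_rot: [3.14, -0.002, -3.104]
contact_force: [-1.0, 0.0, -0.3]
grip_width: 0.0003
finger_force: 0.0
```

Call:
send_rows(
  rows=[
    [[0,0,0,-0.15,0,0,0],[0,0,0,-0.15,0,0,0],[0,0,0,-0.15,0,0,0],[0,0,0,-0.15,0,0,0],[0,0,0,0,0,0,0]],
  ],
)

```text
clock: 29.33
ee_pos: [0.4373, -0.2152, 0.2013]
eef_rot: [-3.134, 0.009, -3.103]
contact_force: [-0.0, -0.8, 0.4]
grip_width: 0.0002
finger_force: 0.0
```

```bash
python3 - <<'E'
from h import *
print(bot.observe()["ee_pos"])
for c in("scene","top"):
    im=eyes.read_camera(c)
    for n in("lever_tip","mug","mouse","screwdriver","spray_can","pack_grip"):
        print(c,n,[(np.round(d["centre"],3).tolist(),round(d["score"],2)) for d in search_frame(c,n)][:3])
    cv2.imwrite(f"pics/end_{c}.png",im["color"])
print("expect on",proj(np.array([[.518,-.2095,.085],[.463,-.212,.085]]),eyes.read_camera("scene")))
a=cv2.resize(cv2.imread("pics/end_scene.png")[170:350,180:400],None,fx=3,fy=3)
cv2.imwrite("pics/end.png",a)
E
```

```text
[ 0.43731392 -0.21523947  0.20130765]
scene lever_tip [([0.523, -0.21, 0.089], 0.67)]
scene mug [([0.299, -0.331, 0.018], 0.4)]
scene mouse [([0.44, 0.146, 0.024], 0.56)]
scene screwdriver [([0.301, -0.331, 0.018], 0.97)]
scene spray_can [([0.766, 0.145, 0.094], 0.79)]
scene pack_grip [([0.282, 0.238, 0.038], 0.87), ([0.648, -0.148, 0.048], 0.79), ([0.34, -0.124, 0.041], 0.76)]
top lever_tip []
top mug [([0.791, -0.172, 0.047], 0.78)]
top mouse [([0.423, 0.157, 0.032], 0.59)]
top screwdriver [([0.287, -0.329, 0.026], 0.66)]
top spray_can [([0.738, 0.158, 0.13], 0.87)]
top pack_grip [([0.613, -0.132, 0.05], 0.97), ([0.278, 0.242, 0.038], 0.83)]
expect on [[252.84742856 230.34071108]
 [240.04919609 217.80205353]]
```

The lever tip is at the "on" position, the pack is in its bay and the bystanders have not moved. I'll hand in.

```bash
python3 -c "
from rig import bot; print(bot.hand_in())"
```

```text
the job is handed in; nothing more can be done
None
```

The pack is seated and latched in the left bay, where two tugs met the catch's spring and then a firm stop. It was then let down home, the lever was pushed over to its stop, and the job was handed in at about 30 s with the arm clear.

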